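# Refit the keyed ring on a tap's swivel sleeve

### The arm

A 6-joint arm with a two-finger parallel gripper is mounted at the origin on the work surface. World frame = base frame: x ahead of the robot, y to its left, z up, the work surface at z = 0. Lengths are in m, angles in rad, forces in N, time in s.
With the tool pointing down it reaches from about 0.325 to 0.775 m from the base axis. Payload 9.3 kg.
Tool frame: the origin (TCP) lies where the fingers leave the gripper's body, on its centre line; the fingertips stand 73 mm ahead of it and the grasp point (between the pads) lies 54 mm ahead of it (grip_depth is the distance from the TCP to the grasp point, in m); z points along the fingers, y is the direction in which the jaws open and shut (so a half turn about z gives the same grasp; the last joint's range is limited). The gripper opens to 85 mm and grips with 20 to 120 N. Pads are 22 mm wide; open, the fingers measure 114 mm over their backs; the gripper's body (76 mm by 85 mm) begins 54 mm behind the grasp point. The pads swing forward as they close: fully open they stand 13 mm farther back than shut.
Start: joints at [-1.255, 0.259, 0.021, 1.334, 0, 1.418], TCP at [0.248, -0.491, 0.304] pointing down, gripper open.
Joint ranges: [-3.04, 3.04], [-0.91, 1.82], [-1.04, 1.36], [-1.92, 1.95], [-1.52, 1.45], [-3.14, 3.14]. Speed limits (rad/s): [2.22, 2.22, 2.79, 3.14, 3.14, 3.14].

### API

Orientations are given as a 3x3 rotation matrix whose columns are the frame's x, y, z axes.
In Python, from cell import state, capture, close_job, grip_depth gives the robot as it stands. The module is installed in compiled form; this text tells all that it offers.
- The arm moves only by the shell command python3 -m creep 'ROWS' [OPENING] [FORCE]. ROWS is JSON, a list of rows, each a list of 6 numbers: the shift along the world's x, y, z in mm, then the turn, a rotation vector about the world's x, y, z in rad. A call has 1 to 12 rows; each row is the pose to reach, as a shift and turn from the pose commanded when the call began; what a row does not reach only later rows make up. A row lasts 1/8 s, in which the tool goes at most 62.5 mm and 10.7 degrees, less where a joint would pass 70% of its speed; a pose out of reach is approached as far as the arm can. A call with a gripper value outside its range is refused whole. OPENING is the finger opening in mm, from 0 to 85.4, set as the call begins (- or left out, the last holds). The fingers move at their own pace and stop on an object; FORCE is the grip in N (left out, the last holds). Time passes only in rows, so rows that repeat a pose let the fingers close. It gives the time, the measured TCP pose, the force and the opening at its end, in the units of the state.
- state(): the state, without advancing time (a new reading comes with each control period).
- capture(name): name is "scene" or "top" or "wrist"; returns a dict with "frame" (420x560x3 uint8, blue, green, red), "fx", "fy", "cx", "cy" (pixels), "eye" and "rotation" of the camera in the world. Camera axes: x right, y down, z forward; pixel columns grow to the right and rows downward; lengths in m; the calibration is good to about 2 mm. A picture is of the moment at which its call begins. There is no depth.
- close_job(): hands the job in, once; it reports no verdict.
The state is a dict: "clock": time; "joint_positions": joint angles; "joint_velocities": joint speeds; "joint_torque": joint torques, N m; "position": TCP position; "tool_rot": TCP orientation; "wrist_force": force on the tool from outside, world axes, zero at the start; "torque": the same for the moment, N m; "width": finger opening in m.
Only numpy, scipy, OpenCV 4.12 (cv2) and the standard library are available. Lean on these libraries where they do the work, as an engineer would, in place of code of your own. Each camera call takes 0.05 s, during which the arm holds its last target. There are 200 camera calls.

### The job

The spout is off the basin tap. Take the brass keyed ring from the tray, slip it over the tap's nose and, bearing down only lightly, turn it until its tabs drop into the keyways of the swivel sleeve and it sits fully home, flat on the tap body, then let go. Do not force the ring or the tap, and leave the other things in the tray where they are.

Things in the scene. Friction and masses are not known exactly. Their poses are not given: they have to be found in the camera images.
- ring_center (a point): Centre, half-way up, of the loose brass keyed ring, flat in the tray: 44 mm outside, 30 mm bore, 14 mm thick, about 0.07 kg. Two tabs, 6.5 mm wide and as thick as the ring, stand inwards at opposite sides on its +x/-x axis, their inner faces 10 mm from the centre. Both faces are alike; half a turn makes no difference. z is up along the bore.
- seat (a point): Centre of the flat top of the tap body, the ring's seat (40 mm diameter, 62 mm above the worktop); z up. With the ring home, its underside rests here and ring_center is 7 mm above this point. The x axis belongs to the tap body, NOT to the sleeve: the sleeve was left turned, and its keyways lie anywhere within 35 degrees (0.6 rad) either way of this frame's +x/-x line.
- sleeve_top (a point): Centre of the top of the swivel sleeve, 14 mm above the seat; axes as the seat's. The sleeve is 28 mm in diameter with two keyways 8.5 mm wide at opposite sides, full height, open at the top, floors 9 mm from the axis. The smooth round nose, 17 mm diameter, stands 22 mm above it. The ring clears the sleeve by 1 mm all round; each tab clears its keyway by 1 mm either side.
- tap: The whole tap, fixed: body, lever, sleeve, nose. Origin on its axis at the worktop, axes as the seat's. The sleeve is stiff on its O-rings: it stays put under a ring that bears lightly (under about 15 N) but takes about 0.35 N m to turn, so a ring that bears hard, or is already keyed, drags it round. It stops at 69 degrees (1.2 rad) either way of the x line.
- lever_tip (a point): Tip of the tap's lever, 112 mm out from the tap's axis along +y and 46 mm above the worktop (its top 51 mm), lower than the seat. Beyond the tap (+x), from x = 0.73 on, stands a fixed white ceramic basin, 105 mm high.
- tray: White pull-out tray, fixed, 380 mm (x) by 440 mm (y), walls 5 mm thick and 30 mm high, floor top 5 mm above the worktop; origin at the centre of its underside. Its far part (-y) lies under the grey shelf, whose front edge is at y = -0.44 and top 172 mm above the worktop. A low pull lip is on its +y wall.
- knob: Turned wooden cupboard knob, 37 mm diameter, 29 mm high, standing in the tray's front row with the ring; origin under its centre. To be left alone.
- basket: Blue peg basket, 125 by 88 mm, 60 mm high, with wooden pegs and a steel spring clip on its rim (top 80 mm), in the tray's back row; origin under its centre. To be left alone.
- bottle: Frosted plastic bottle with a twist cap, 58 mm diameter, 135 mm high, in the tray's back row; origin under its centre. To be left alone.
- jug: White ceramic measuring jug, 80 mm diameter, 92 mm high, handle towards the shelf (-y), in the tray's back row; origin under its centre. To be left alone.
Mind the look-alikes: they are no part of the job. What is shaped like the part that bears ring_center but black or red is not meant. What is shaped like the tap but orange is not meant.

How it is judged:
By the outcome, as a careful person would: the job done as asked, in the order asked, and still so for the second after the job is handed in, with the robot touching nothing.
It also fails if it takes over 56 s, if anything falls off the work surface, if the arm or the gripper's body presses on something with over 40 N, if the wrist force passes 120 N, or if a joint passes its speed limit or range.

## Working session

There is one attempt and no reset: what is moved stays moved. The work goes in short steps, Python scripts to look and compute and a shell command to move; the robot and the scene stay as the last step left them, time stands still between calls to the robot, and variables do not carry over. Pictures are saved under pics/ and viewed, about 8 in all and at most 12, crops included, and the job is handed in when it is done.

```bash
mkdir -p pics; cat > h.py <<'E'
import numpy as np, cv2
from cell import state, capture, close_job, grip_depth
def ray(c,u,v):
    d=np.array(c['rotation'])@np.array([(u-c['cx'])/c['fx'],(v-c['cy'])/c['fy'],1.]); return np.array(c['eye']),d
def onz(c,u,v,z):
    e,d=ray(c,u,v); return e+d*(z-e[2])/d[2]
def proj(c,p):
    q=np.array(c['rotation']).T@(np.array(p)-np.array(c['eye'])); return np.array([c['fx']*q[0]/q[2]+c['cx'],c['fy']*q[1]/q[2]+c['cy']])
def tri(rs):
    A=0;b=0
    for e,d in rs:
        d=d/np.linalg.norm(d);P=np.eye(3)-np.outer(d,d);A=A+P;b=b+P@e
    return np.linalg.solve(A,b)
E
python3 - <<'E'
from h import *
import pickle
C={n:capture(n) for n in("scene","top","wrist")}
pickle.dump(C,open('c0.pkl','wb'))
for n in C: print(n,np.round(C[n]['eye'],3),round(C[n]['fx']),np.round(C[n]['rotation'],2).tolist())
cv2.imwrite('pics/a.png',cv2.resize(C['top']['frame'],(800,600)))
cv2.imwrite('pics/b.png',cv2.resize(C['scene']['frame'],(800,600)))
s=state();print(s['position'],s['tool_rot'],grip_depth,s['width'],s['clock'])
E
```

```text
scene [1.452 0.281 0.863] 547 [[-0.3, 0.63, -0.72], [0.95, 0.2, -0.22], [0.0, -0.75, -0.66]]
top [ 0.341 -0.005  1.387] 513 [[-0.04, -0.98, 0.2], [-1.0, 0.03, -0.01], [-0.0, -0.2, -0.98]]
wrist [ 0.308 -0.46   0.372] 360 [[0.45, -0.86, -0.24], [-0.89, -0.44, -0.12], [-0.0, 0.27, -0.96]]
[ 0.24845719 -0.49053461  0.30339194] [[ 8.92110183e-01  4.51817777e-01 -3.44333439e-04]
 [ 4.51817884e-01 -8.92109627e-01  1.00647838e-03]
 [ 1.47561648e-04 -1.05346562e-03 -9.99999434e-01]] 0.0539 0.08538104574088497 0.15
```

View pics/a.png

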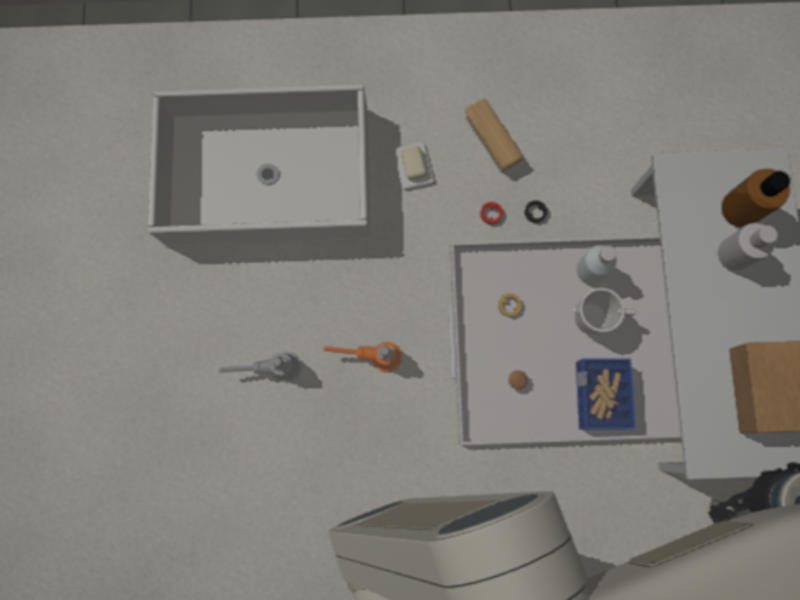

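View pics/b.png

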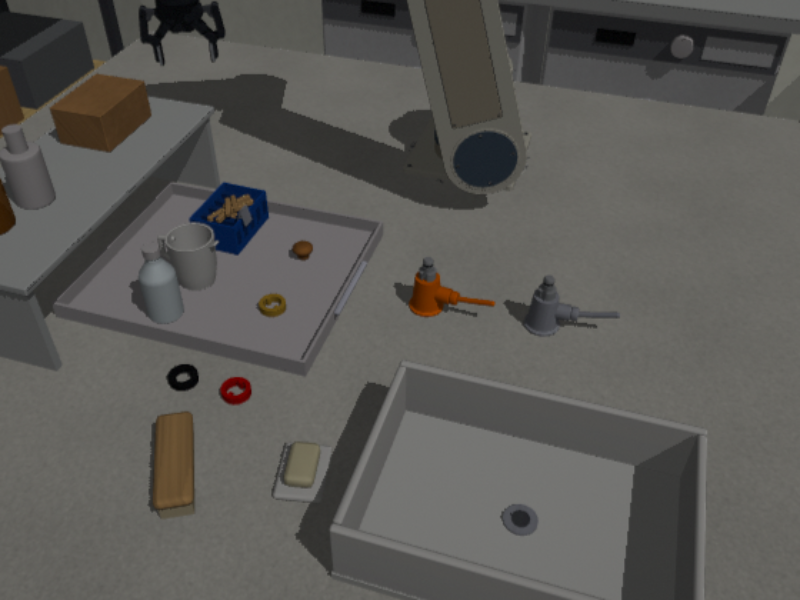

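The top view (800x600) shows three rings: brass (511,305) in the tray, black (536,212) and red (491,213) outside it. The brass one is the ring meant. There are two taps: grey (285,365), the one meant, and an orange look-alike (385,355). In the scene view the ring is at (272,304), and the grey tap's nose is at (548,282). Next I'll measure both and confirm them in an enlarged crop.

```bash
python3 - <<'E'
from h import *
import pickle
C=pickle.load(open('c0.pkl','rb'))
R=[]
for n,(u,v) in dict(top=(511,305),scene=(272,304)).items():
    f=C[n]['frame']; hsv=cv2.cvtColor(f,cv2.COLOR_BGR2HSV); m=cv2.inRange(hsv,(18,110,60),(32,255,255))
    k=np.zeros_like(m); cv2.circle(k,(int(u*.7),int(v*.7)),16,255,-1); m&=k
    cnt=max(cv2.findContours(m,cv2.RETR_EXTERNAL,cv2.CHAIN_APPROX_NONE)[0],key=cv2.contourArea)
    x=cv2.minEnclosingCircle(cnt)[0]; e=cv2.fitEllipse(cnt); print(n,x,e); R.append(ray(C[n],*e[0])); print(onz(C[n],*e[0],.012))
print('ring tri',tri(R))
def crop(n,u,v,r,s): 
    u=int(u*.7);v=int(v*.7); return cv2.resize(C[n]['frame'][v-r:v+r,u-r:u+r],(s,s),interpolation=cv2.INTER_CUBIC)
cv2.imwrite('pics/c.png',cv2.hconcat([cv2.vconcat([crop('top',511,305,20,300),crop('scene',272,304,20,300)]),cv2.vconcat([crop('top',275,365,30,300),crop('scene',550,305,30,300)])]))
E
```

```text
top (356.75, 213.125) ((356.7555236816406, 213.1075439453125), (13.820403099060059, 14.045348167419434), 145.68800354003906)
[ 0.59075983 -0.19548372  0.012     ]
scene (190.28750610351562, 212.58749389648438) ((190.52491760253906, 213.10995483398438), (15.085174560546875, 18.316905975341797), 88.06061553955078)
[ 0.58777305 -0.19296289  0.012     ]
ring tri [ 0.58983786 -0.19365735  0.01381485]
```

View pics/c.png

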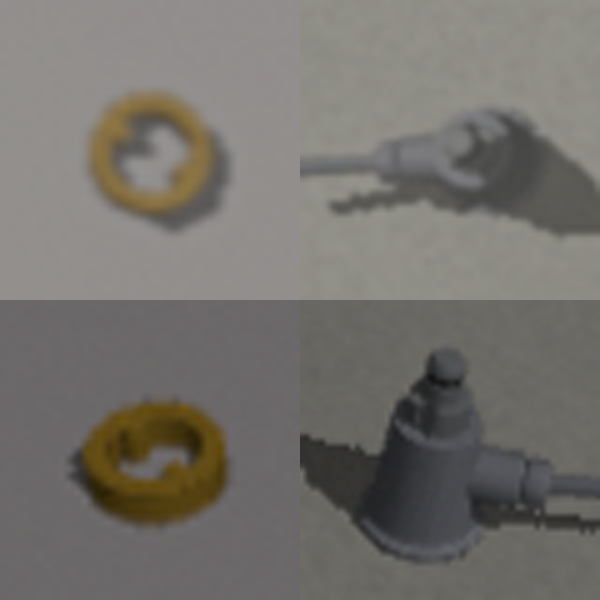

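Both confirmed: the crop shows the brass ring with two tabs and the grey tap with its bare nose. Ring is at about (0.590, -0.194, 0.013). I'll go above it with the jaws along x.

```bash
python3 -m creep '[[20,50,0,0,0,0.15],[50,100,0,0,0,0.3],[90,150,0,0,0,0.45],[140,190,0,0,0,0.6],[190,230,0,0,0,0.75],[240,260,-10,0,0,0.9],[290,280,-30,0,0,1.0],[330,297,-50,0,0,1.1],[342,297,-60,0,0,1.1],[342,297,-60,0,0,1.1],[342,297,-60,0,0,1.1]]'
python3 - <<'E'
from h import *
import pickle
c=capture('wrist');pickle.dump(c,open('c1.pkl','wb'))
f=c['frame'];m=cv2.inRange(cv2.cvtColor(f,cv2.COLOR_BGR2HSV),(16,90,40),(34,255,255))
cnt=max(cv2.findContours(m,cv2.RETR_EXTERNAL,cv2.CHAIN_APPROX_NONE)[0],key=cv2.contourArea)
e=cv2.fitEllipse(cnt);print(e,onz(c,*e[0],.012),onz(c,*e[0],.019))
C=pickle.load(open('c0.pkl','rb'))
print('tri',tri([ray(c,*e[0]),ray(C['scene'],190.5,213.1),ray(C['top'],356.7,213.1)]))
s=state();print(s['position'],np.round(s['tool_rot'],3).tolist(),s['joint_positions'])
cv2.imwrite('pics/d.png',cv2.resize(f,(800,600)))
E
```

```text
clock: 1.52
position: [0.5897, -0.1944, 0.2446]
tool_rot: [[0.004, 1.0, 0.0], [1.0, -0.004, -0.0], [-0.0, 0.0, -1.0]]
wrist_force: [0.3, 0.5, 0.3]
width: 0.0854
((275.6706237792969, 190.89669799804688), (50.783634185791016, 51.898475646972656), 26.521156311035156) [ 0.58877566 -0.19351978  0.012     ] [ 0.58879557 -0.19197611  0.019     ]
tri [ 0.58942709 -0.19351333  0.0136244 ]
[ 0.58967464 -0.19443767  0.24494346] [[0.004, 1.0, 0.001], [1.0, -0.004, -0.001], [-0.001, 0.001, -1.0]] [-4.53508070e-01  3.99685768e-01  7.99800196e-02  1.25001249e+00
 -1.52268252e-04  1.12109757e+00]
```

View pics/d.png

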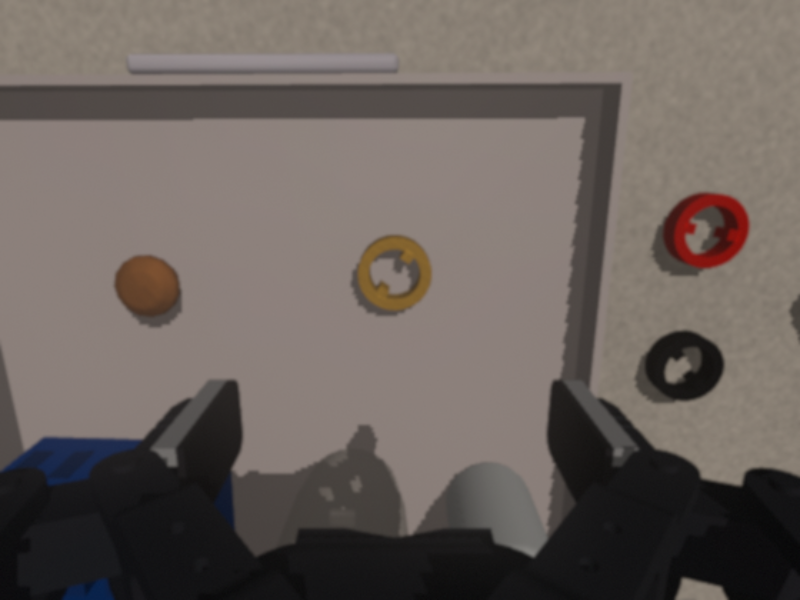

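The wrist view shows the brass ring at (394,273), with tabs at (408,255) and (382,288), about 52° from world +x. Nothing is within finger reach. Next I'll measure the tab angle, descend so the tips stay just above the tray floor, and grip.

```bash
python3 - <<'E'
from h import *
import pickle
c=pickle.load(open('c1.pkl','rb'));f=c['frame']
# rectify top plane of ring z=.019: 0.1mm/px... image x->+x, up->+y
S=5; ctr=np.array([.5888,-.192]); W=260
src=np.float32([[0,0],[W,0],[W,W],[0,W]]);pts=[(-1,1),(1,1),(1,-1),(-1,-1)]
im=np.float32([proj(c,[*(ctr+np.array(p)*W/2/S/1000),.019]) for p in pts])
w=cv2.warpPerspective(f,cv2.getPerspectiveTransform(im,src),(W,W),flags=cv2.INTER_CUBIC)
m=cv2.inRange(cv2.cvtColor(w,cv2.COLOR_BGR2HSV),(16,100,40),(34,255,255))
yy,xx=np.nonzero(m);cx,cy=[ (a.min()+a.max())/2 for a in(xx,yy)]
x=(xx-cx)/S;y=-(yy-cy)/S;r=np.hypot(x,y);a=np.arctan2(y,x);k=(r<13)
z=np.exp(2j*a[k]).mean();print(k.sum(),np.degrees(np.angle(z))/2,abs(z),cx,cy)
print(np.histogram(np.degrees(a[k])%180,18,(0,180))[0])
E
python3 -m creep '[[-1,1,-40,0,0,0],[-1,1,-90,0,0,0],[-1,1,-130,0,0,0],[-1,1,-155,0,0,0],[-1,1,-165,0,0,0],[-1,1,-165,0,0,0]]'
```

```text
1482 54.51043110756054 0.9152564929318144 129.5 132.0
[  0   0   0 171 400 409 376  91  14  14   7   0   0   0   0   0   0   0]
clock: 2.33
position: [0.5893, -0.1932, 0.0795]
tool_rot: [[0.003, 1.0, 0.0], [1.0, -0.003, -0.0], [-0.0, 0.0, -1.0]]
wrist_force: [0.1, -0.4, 0.1]
width: 0.0853
```

```bash
python3 -m creep '[[0,0,0,0,0,0],[0,0,0,0,0,0],[0,0,0,0,0,0],[0,0,0,0,0,0],[0,0,0,0,0,0],[0,0,0,0,0,0]]' 38 40
python3 - <<'E'
from h import *
c=capture('wrist');cv2.imwrite('pics/e.png',cv2.resize(c['frame'],(800,600)))
E
```

```text
clock: 3.08
position: [0.5898, -0.1928, 0.0801]
tool_rot: [[0.002, 1.0, 0.001], [1.0, -0.002, -0.001], [-0.001, 0.001, -1.0]]
wrist_force: [-2.0, 0.2, 6.9]
width: 0.0419
```

View pics/e.png

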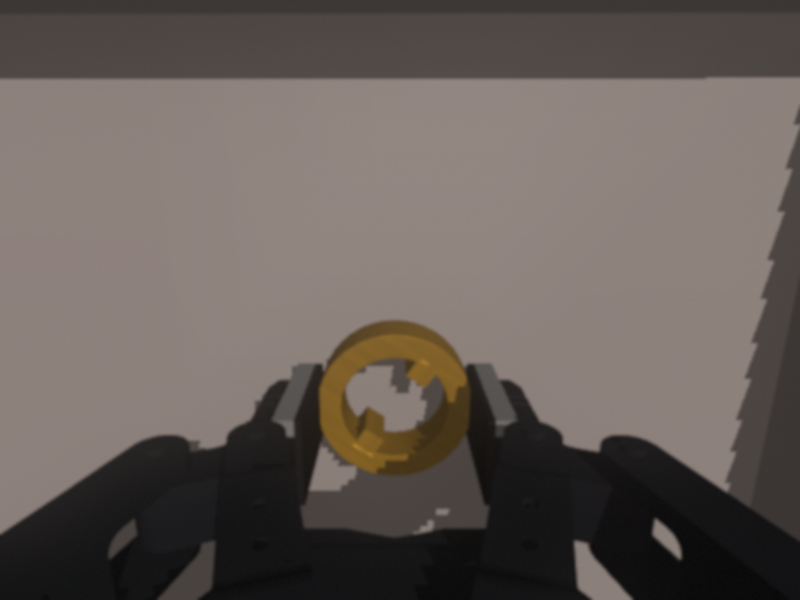

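The ring is between the pads (centre (395,400), width 42 mm) and the tabs are visible. I'll lift it and get a rough tap position.

```bash
python3 -m creep '[[0,0,3,0,0,0],[0,0,30,0,0,0],[0,0,80,0,0,0],[0,0,120,0,0,0],[0,0,120,0,0,0],[0,0,120,0,0,0]]'
python3 - <<'E'
from h import *
import pickle
C=pickle.load(open('c0.pkl','rb'))
a=onz(C['scene'],384.4,195,.098);print(a,proj(C['top'],a)/.7)
# black/dark gap & bottom check: base centre in scene crop (420,525)->
print(onz(C['scene'],355+(422-300)/5,183+(520-300)/5,0.0))
c=capture('wrist');f=c['frame'];m=cv2.inRange(cv2.cvtColor(f,cv2.COLOR_BGR2HSV),(16,90,30),(34,255,255))
cnt=max(cv2.findContours(m,cv2.RETR_EXTERNAL,cv2.CHAIN_APPROX_NONE)[0],key=cv2.contourArea);print(cv2.boundingRect(cnt),state()['width'])
E
```

```text
clock: 3.88
position: [0.5892, -0.1925, 0.1984]
tool_rot: [[0.002, 1.0, -0.0], [1.0, -0.002, 0.0], [0.0, -0.0, -1.0]]
wrist_force: [1.1, 0.3, -1.5]
width: 0.0424
[0.4897354  0.23658563 0.098     ] [274.38817831 360.36087056]
[0.48698841 0.23802174 0.        ]
(222, 225, 108, 107) 0.041788267671460017
```

```bash
python3 -m creep '[[-10,40,10,0,0,0],[-25,90,10,0,0,0],[-40,150,10,0,0,0],[-60,210,10,0,0,0],[-80,270,10,0,0,0],[-90,320,10,0,0,0],[-100,350,10,0,0,0],[-100,359,10,0,0,0],[-100,359,10,0,0,0],[-100,359,10,0,0,0]]'
python3 - <<'E'
from h import *
import pickle
c=capture('wrist');pickle.dump(c,open('c2.pkl','wb'))
cv2.imwrite('pics/f.png',cv2.resize(c['frame'],(800,600),interpolation=cv2.INTER_CUBIC))
E
```

```text
clock: 5.18
position: [0.4898, 0.1654, 0.2084]
tool_rot: [[0.003, 1.0, -0.001], [1.0, -0.003, -0.0], [-0.0, -0.001, -1.0]]
wrist_force: [-0.6, -0.0, 0.4]
width: 0.042
```

View pics/f.png

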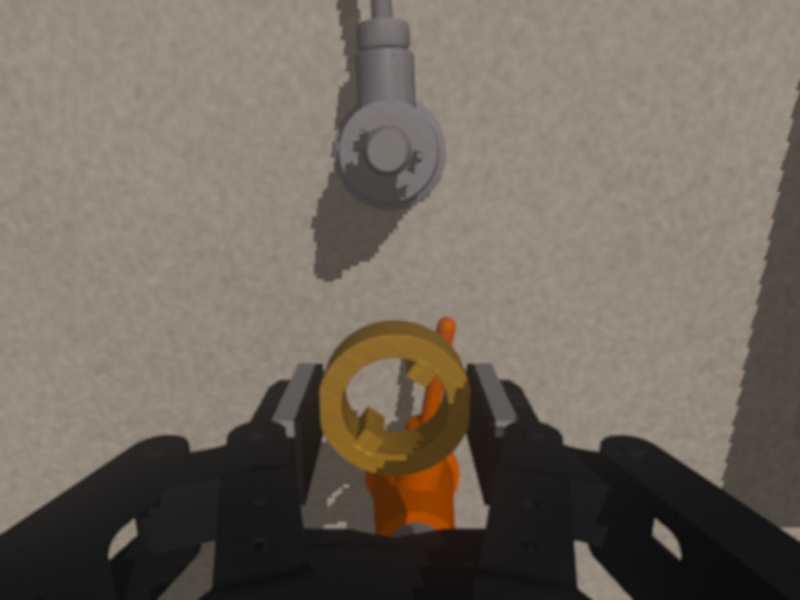

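The wrist view shows the grey tap's nose top at (388,149), with the ring held level at (395,400). I'll go a little lower for a close second view of the sleeve.

```bash
python3 -m creep '[[0,-5,-25,0,0,0],[0,-8,-50,0,0,0],[0,-8,-50,0,0,0],[0,-8,-50,0,0,0]]'
python3 - <<'E'
from h import *
import pickle
c=capture('wrist');pickle.dump(c,open('c3.pkl','wb'))
p=proj(c,[.489,.237,.09]);u,v=map(int,p);r=55;u0,v0=max(u-r,0),max(v-r,0);print(u0,v0)
g=c['frame'][v0:v0+2*r,u0:u0+2*r]
g=cv2.convertScaleAbs(g,alpha=1.6)
cv2.imwrite('pics/g.png',cv2.resize(g,None,fx=5.4,fy=5.4,interpolation=cv2.INTER_CUBIC))
E
```

```text
clock: 5.72
position: [0.4901, 0.1579, 0.1597]
tool_rot: [[0.003, 1.0, 0.001], [1.0, -0.003, 0.0], [0.0, 0.001, -1.0]]
wrist_force: [-0.7, 0.8, 0.3]
width: 0.0418
218 22
```

View pics/g.png

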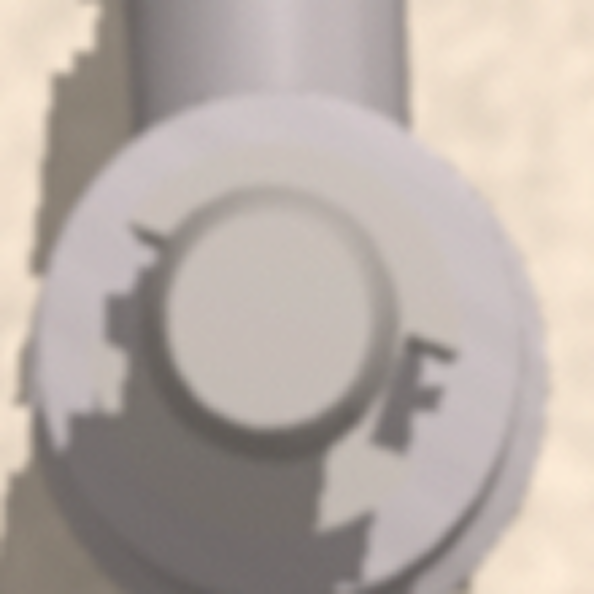

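The crop shows the nose centre at (270,315). The keyways' upper outer corners are at about (132,228) and (457,353), so the keyway axis slopes about -21°. Now I'll work out the numbers: tap axis, keyway angle, and the ring's offset in the hand.

```bash
python3 - <<'E'
from h import *
import pickle
c2,c3=[pickle.load(open(f'c{i}.pkl','rb')) for i in(2,3)]
C=pickle.load(open('c0.pkl','rb'))
px=lambda x,y:(218+x/5.4,22+y/5.4)
n=px(270,315)
a=271.6,104.3
print('nose',tri([ray(c2,*a),ray(c3,*n),ray(C['scene'],384.4,195)]),onz(c2,*a,.098),onz(c3,*n,.098))
# outer corners of keyways
L=onz(c3,*px(132,228),.076);R=onz(c3,*px(457,353),.076);d=R-L
print('keyway',L,R,np.degrees(np.arctan2(d[1],d[0])),np.linalg.norm(d))
t=onz(c3,*n,.098)[:2];u=d[:2]/np.linalg.norm(d[:2]);w=L[:2]-t;print('offset',u[0]*w[1]-u[1]*w[0])
# seat disc edge, crop: left 40, right 522 at row ~350
print('seat',onz(c3,*px(40,350),.062),onz(c3,*px(522,350),.062),onz(c3,*px(275,92),.062))
# ring in hand: top and bottom faces
f=c3['frame'];P=state()['position'];print(P)
m=cv2.inRange(cv2.cvtColor(f,cv2.COLOR_BGR2HSV),(16,90,30),(34,255,255))
cnt=max(cv2.findContours(m,cv2.RETR_EXTERNAL,cv2.CHAIN_APPROX_NONE)[0],key=cv2.contourArea)
x,y,w,h=cv2.boundingRect(cnt);print(x,y,w,h)
z0=P[2]-.075
for z in(z0,z0+.007,z0+.014):
    print('z',round(z,4),onz(c3,x,y+h/2,z)[:2],onz(c3,x+w,y+h/2,z)[:2],'near',onz(c3,x+w/2,y+h,z)[:2],'far',onz(c3,x+w/2,y,z)[:2])
# tabs (800-scale px at top face inner faces)
for q in[(367,437),(414,372)]: print(onz(c3,q[0]*.7,q[1]*.7,z0+.014))
g=cv2.resize(cv2.convertScaleAbs(f[215:345,205:345],alpha=1.6),None,fx=5,fy=5,interpolation=cv2.INTER_CUBIC);cv2.imwrite('pics/i.png',g[:600])
E
```

```text
nose [0.48716482 0.23586768 0.09587933] [0.48733762 0.23563171 0.098     ] [0.48712068 0.23530834 0.098     ]
keyway [0.47658169 0.24305922 0.076     ] [0.50057604 0.23426706 0.076     ] -20.12416859477709 0.025554464571494802
offset 0.003651682981887863
seat [0.46760802 0.23545094 0.062     ] [0.50684091 0.23530166 0.062     ] [0.48690944 0.25463832 0.062     ]
[0.49013545 0.15810947 0.15988809]
222 224 109 109
z 0.0849 [0.4659025 0.154465 ] [0.5136527  0.15430502] near [0.4896906  0.12703342] far [0.48986349 0.17942412]
z 0.0919 [0.46706975 0.15791031] [0.51249694 0.15775812] near [0.48970058 0.13181327] far [0.48986505 0.18165519]
z 0.0989 [0.46823701 0.16135562] [0.51134117 0.16121121] near [0.48971055 0.13659311] far [0.48986662 0.18388626]
[0.48182485 0.14917488 0.09888809]
[0.49500087 0.16899052 0.09888809]
```

View pics/i.png

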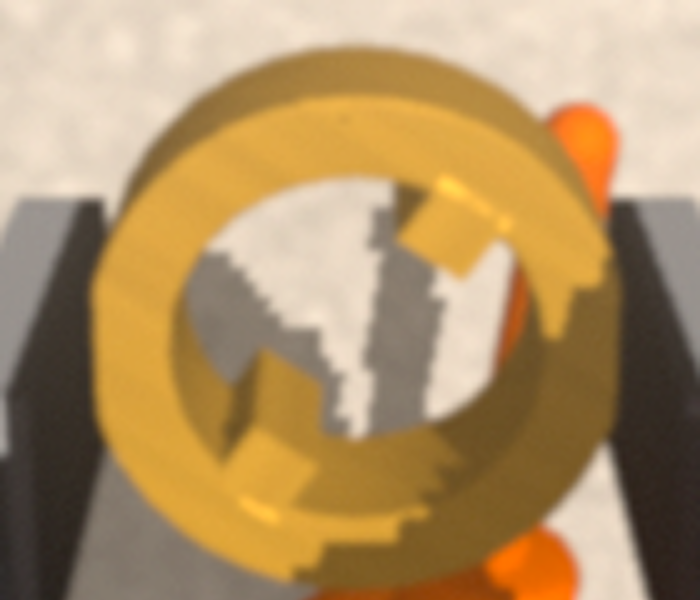

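The crop shows the ring held square. The tab inner edges are (400,238)-(460,278) and (258,430)-(318,465), so the ring centre and angle in the hand follow from these.

```bash
python3 - <<'E'
from h import *
import pickle
c=pickle.load(open('c3.pkl','rb'));P=np.array([.49013545,.15810947,.15988809])
px=lambda x,y:(205+x/5,215+y/5)
for zt in(.097,.0985):
    q=[onz(c,*px(*p),zt)[:2] for p in[(400,238),(460,278),(258,430),(318,465)]]
    A=(q[0]+q[1])/2;B=(q[2]+q[3])/2;d=A-B
    lr=[onz(c,*px(*p),zt) for p in[(93,310),(617,310),(355,95),(355,585)]]
    print(zt,'sep',np.linalg.norm(d),np.degrees(np.arctan2(d[1],d[0])),'edge',[np.degrees(np.arctan2(*(q[i+1]-q[i])[::-1])) for i in(0,2)],'ctr',(A+B)/2-P[:2],'circ',(lr[0][0]+lr[1][0])/2-P[0],(lr[2][1]+lr[3][1])/2-P[1],lr[1][0]-lr[0][0],lr[2][1]-lr[3][1])
E
```

```text
0.097 sep 0.02037345762017333 55.58506785270271 edge [np.float64(-35.85253619031765), np.float64(-33.489069106922614)] ctr [-0.00031588 -0.00100699] circ -0.0005458610670395769 -0.0006050299840443529 0.04199479502996917 0.0434389535913845
0.0985 sep 0.020141545152654258 55.58506785270279 edge [np.float64(-35.85253619031782), np.float64(-33.489069106923125)] ctr [-0.00031502 -0.00023088] circ -0.0005423767949253033 0.00016651172639597922 0.0415167653935703 0.04294448499888359
```

The ring is centred in the hand to within about 0.5 mm, with tabs at about +55° and keyways at about -20°. Turning by -75° would hit the last joint's limit, so I'll use the equivalent +105°. First +85°, standing above the nose.

```bash
python3 -m creep '[[0,0,20,0,0,0],[0,5,32,0,0,0.1],[-1,20,32,0,0,0.27],[-2,35,32,0,0,0.45],[-3,50,32,0,0,0.63],[-3.5,65,32,0,0,0.81],[-3.5,77.5,32,0,0,0.99],[-3.5,77.5,32,0,0,1.16],[-3.5,77.5,32,0,0,1.33],[-3.5,77.5,32,0,0,1.48],[-3.5,77.5,32,0,0,1.48],[-3.5,77.5,32,0,0,1.48]]'
python3 - <<'E'
from h import *
import pickle
s=state();print(s['position'],s['joint_positions'])
c=capture('wrist');pickle.dump(c,open('c4.pkl','wb'))
g=cv2.resize(cv2.convertScaleAbs(c['frame'][200:350,180:370],alpha=1.6),None,fx=4,fy=4,interpolation=cv2.INTER_CUBIC);cv2.imwrite('pics/j.png',g)
E
```

```text
clock: 7.28
position: [0.4862, 0.2359, 0.1914]
tool_rot: [[-0.995, 0.096, 0.001], [0.096, 0.995, 0.0], [-0.001, 0.0, -1.0]]
wrist_force: [-0.7, -0.2, -0.6]
width: 0.0419
[0.48615219 0.23590447 0.19144285] [ 2.96441837e-01  2.99442269e-01 -2.16187079e-01  1.05424185e+00
  1.96101669e-06  3.92432430e-01]
```

View pics/j.png

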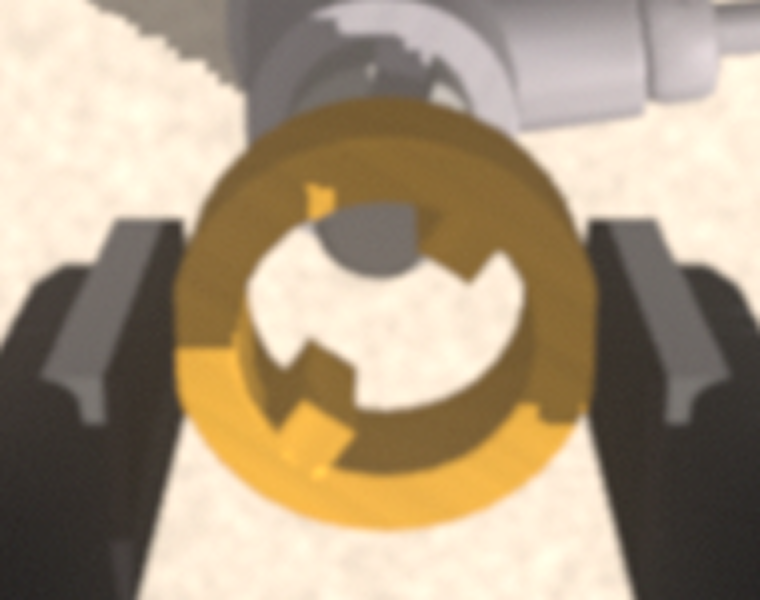

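```bash
python3 - <<'E'
from h import *
import pickle
c=pickle.load(open('c4.pkl','rb'));f=c['frame']
p=proj(c,[.4872,.2352,.098]);print('pred nose crop',(p-[180,200])*4)
g=cv2.resize(f[200:350,180:370],None,fx=4,fy=4,interpolation=cv2.INTER_CUBIC)
hsv=cv2.cvtColor(g,cv2.COLOR_BGR2HSV);m=((hsv[...,2]<95)&(hsv[...,1]<50)).astype(np.uint8)
m[:203]=0;m[290:]=0;m[:,:300]=0;m[:,430:]=0
E=[]
for x in range(325,412,3):
    y=np.nonzero(m[:,x])[0]
    if len(y):E.append((x,y.max()))
E=np.array(E,float);print(E[::4].tolist())
A=np.c_[E,np.ones(len(E))];s=np.linalg.lstsq(A,(E**2).sum(1),rcond=None)[0];cx,cy=s[:2]/2;print('nose fit',cx,cy,np.sqrt(s[2]+cx*cx+cy*cy))
n=onz(c,180+cx/4,200+cy/4,.098);print(n)
P=np.array(state()['position'])
for q in[(175,597)]: print('ring lat',[onz(c,180+x/4,200+310/4,P[2]-.0625) for x in q])
A,B=[onz(c,180+x/4,200+y/4,P[2]-.0625) for x,y in[((420+472)/2,(245+283)/2),((307+355)/2,(400+435)/2)]]
print('tabs',(A+B)/2,np.linalg.norm(A-B),np.degrees(np.arctan2(*(A-B)[1::-1])))
E
```

```text
pred nose crop [379.50805453 230.40052856]
[[325.0, 247.0], [337.0, 260.0], [349.0, 268.0], [361.0, 273.0], [373.0, 275.0], [385.0, 275.0], [397.0, 273.0], [409.0, 267.0]]
nose fit 378.48044093831294 210.1794475900041 64.94784719864035
[0.48456329 0.23533317 0.098     ]
ring lat [array([0.4807668 , 0.21531522, 0.12879114]), array([0.48486893, 0.25737962, 0.12879114])]
tabs [0.48634016 0.23616685 0.12879114] 0.02059281525819694 140.2428889845693
```

The tap's y agrees between the views, but x differs by about 2 mm (0.4872 against 0.4846, the latter seen on a slant). One more look, with the camera straight above the tap at this yaw, will settle it.

```bash
python3 -m creep '[[30,0,0,0,0,0],[68,0,0,0,0,0],[68,0,0,0,0,0],[68,0,0,0,0,0]]'
python3 - <<'E'
from h import *
import pickle
s=state();print(s['position'])
c=capture('wrist');pickle.dump(c,open('c5.pkl','wb'))
u,v=map(int,proj(c,[.4865,.2353,.09]));print(u-50,v-50,c['eye'])
g=cv2.resize(cv2.convertScaleAbs(c['frame'][v-50:v+50,u-50:u+50],alpha=1.6),None,fx=6,fy=6,interpolation=cv2.INTER_CUBIC);cv2.imwrite('pics/k.png',g)
E
```

```text
clock: 7.82
position: [0.5534, 0.2357, 0.1905]
tool_rot: [[-0.996, 0.094, -0.001], [0.094, 0.996, -0.0], [0.001, -0.0, -1.0]]
wrist_force: [-0.3, 0.2, -0.4]
width: 0.0419
[0.55344013 0.23573201 0.19054606]
211 63 [0.48607913 0.24196838 0.25973993]
```

View pics/k.png

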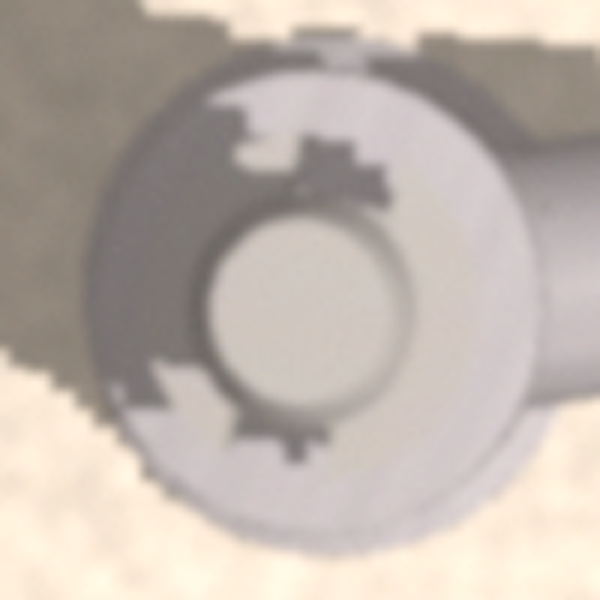

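Nose disc centre is at crop (307,311), seat disc about (314,302), and the keyways are at the top (345,170) and bottom (285,440).

```bash
python3 - <<'E'
from h import *
import pickle
c=pickle.load(open('c5.pkl','rb'));c3=pickle.load(open('c3.pkl','rb'));c4=pickle.load(open('c4.pkl','rb'))
px=lambda x,y:(211+x/6,63+y/6)
print('nose',onz(c,*px(307,311),.098),onz(c3,268.3,80.5,.098),'tri',tri([ray(c,*px(307,311)),ray(c3,268.3,80.5)]))
print('seat',[onz(c,*px(*p),.062)[:2] for p in[(88,302),(540,302),(310,68),(310,535)]])
A,B=[onz(c,*px(*p),.076) for p in[(345,170),(285,440)]];d=B-A;print('key',np.degrees(np.arctan2(d[1],d[0])),(A+B)/2)
E
```

```text
nose [0.48694073 0.2358977  0.098     ] [0.48722311 0.23525398 0.098     ] tri [0.48703722 0.23569035 0.09208335]
seat [array([0.48453158, 0.2153326 ]), array([0.4883189 , 0.25515515]), array([0.46703354, 0.23692217]), array([0.50676085, 0.23275465])]
key -18.879261383601133 [0.48681221 0.23572011 0.076     ]
```

All the overhead views now agree on a tap axis of (0.4870, 0.2355) and keyways at about -19.5°. The slanted view is biased along tool x, and comparing ring and nose in it puts the ring about 2.2 mm behind the tool axis. I'll go back with that correction and slip it 9 mm over the nose, watching force.

```bash
python3 -m creep '[[-40,0,0,0,0,0],[-68.5,-0.4,0,0,0,0],[-68.5,-0.4,-8,0,0,0],[-68.5,-0.4,-13,0,0,0],[-68.5,-0.4,-17,0,0,0],[-68.5,-0.4,-19,0,0,0],[-68.5,-0.4,-19,0,0,0]]'
```

```text
clock: 8.75
position: [0.4857, 0.2354, 0.1715]
tool_rot: [[-0.996, 0.093, -0.0], [0.093, 0.996, -0.0], [0.0, -0.0, -1.0]]
wrist_force: [-0.1, 0.3, -0.3]
width: 0.0422
```

```bash
python3 -m creep '[[-0.5,0,-2,0,0,0],[-0.5,0,-4,0,0,0],[-0.5,0,-6,0,0,0],[-0.5,0,-6,0,0,0]]'; python3 - <<'E'
from h import *
for i in range(3):
    c=capture('top');s=state();print(s['position'],s['wrist_force'],s['torque'])
E
```

```text
clock: 9.25
position: [0.485, 0.2354, 0.1657]
tool_rot: [[-0.996, 0.093, -0.0], [0.093, 0.996, -0.0], [0.0, -0.0, -1.0]]
wrist_force: [-0.5, 0.1, -0.7]
width: 0.0419
[0.48499602 0.23538868 0.1658163 ] [ 0.41422023 -1.22132072 -0.64058985] [-0.02135109 -0.10372943 -0.02459319]
[0.48503479 0.2354113  0.16587164] [ 0.53483267 -0.51915153 -0.84208391] [-0.08670936 -0.07336853  0.01962142]
[0.48501292 0.23543936 0.16589896] [ 1.22420682  0.45176621 -1.13844565] [-0.08588324 -0.1307726   0.05984473]
```

The ring is over the nose with no force. Continuing down to just above the sleeve, then small steps.

```bash
python3 -m creep '[[0,0,-4,0,0,0],[0,0,-8,0,0,0],[0,0,-11,0,0,0],[0,0,-12,0,0,0],[0,0,-12,0,0,0]]'; python3 - <<'E'
from h import *
for i in range(2):
    c=capture('top');s=state();print(s['position'],s['wrist_force'],s['torque'])
E
```

```text
clock: 10.02
position: [0.485, 0.2354, 0.1538]
tool_rot: [[-0.996, 0.093, -0.0], [0.093, 0.996, -0.0], [0.0, -0.0, -1.0]]
wrist_force: [1.7, -0.8, -1.9]
width: 0.042
[0.48498652 0.2353843  0.15381061] [ 0.41913797 -0.32909039 -0.90760556] [-0.19186137 -0.24543138 -0.04508238]
[0.4850093  0.23538233 0.15385968] [-0.3354538  -1.06641864 -1.35229319] [-0.20433817 -0.20860442 -0.04567811]
```

```bash
python3 -m creep '[[0,0,-0.5,0,0,0],[0,0,-1,0,0,0],[0,0,-1,0,0,0]]'; python3 -m creep '[[0,0,-0.5,0,0,0],[0,0,-0.5,0,0,0]]'
```

```text
clock: 10.5
position: [0.4851, 0.2355, 0.153]
tool_rot: [[-0.996, 0.093, 0.0], [0.093, 0.996, 0.0], [-0.0, 0.0, -1.0]]
wrist_force: [1.9, -1.1, -0.7]
width: 0.0417
clock: 10.75
position: [0.485, 0.2354, 0.1524]
tool_rot: [[-0.996, 0.093, 0.0], [0.093, 0.996, -0.0], [-0.0, -0.0, -1.0]]
wrist_force: [1.3, -0.9, 0.1]
width: 0.0418
```

```bash
python3 -m creep '[[0,0,-0.5,0,0,0],[0,0,-0.5,0,0,0]]'; python3 -m creep '[[0,0,-0.5,0,0,0],[0,0,-0.5,0,0,0]]';python3 -m creep '[[0,0,-0.5,0,0,0],[0,0,-0.5,0,0,0]]'
```

```text
clock: 11.0
position: [0.485, 0.2354, 0.1519]
tool_rot: [[-0.996, 0.093, 0.0], [0.093, 0.996, -0.0], [-0.0, -0.0, -1.0]]
wrist_force: [1.9, -0.7, -0.0]
width: 0.0419
clock: 11.25
position: [0.485, 0.2354, 0.1514]
tool_rot: [[-0.996, 0.093, 0.0], [0.093, 0.996, -0.0], [-0.0, -0.0, -1.0]]
wrist_force: [1.6, -1.3, -0.5]
width: 0.0419
clock: 11.5
position: [0.485, 0.2355, 0.1511]
tool_rot: [[-0.996, 0.093, 0.0], [0.093, 0.996, 0.0], [-0.0, 0.0, -1.0]]
wrist_force: [0.5, -1.2, 2.3]
width: 0.0418
```

Light contact at z=0.151, as expected for tabs on the sleeve top. I'll add a touch more bearing and begin turning.

```bash
python3 -m creep '[[0,0,-0.4,0,0,0.03],[0,-0.1,-0.4,0,0,0.06],[0,-0.1,-0.4,0,0,0.06]]'; python3 -m creep '[[0,-0.1,0,0,0,0.03],[0,-0.2,0,0,0,0.06],[0,-0.2,0,0,0,0.06]]'
```

```text
clock: 11.88
position: [0.485, 0.2353, 0.1509]
tool_rot: [[-1.0, 0.031, 0.001], [0.031, 1.0, 0.0], [-0.001, 0.0, -1.0]]
wrist_force: [0.2, -2.1, 5.2]
width: 0.042
clock: 12.25
position: [0.4851, 0.2352, 0.1508]
tool_rot: [[-1.0, -0.029, 0.0], [-0.029, 1.0, 0.0], [-0.0, 0.0, -1.0]]
wrist_force: [0.1, -1.3, 5.6]
width: 0.042
```

```bash
python3 -m creep '[[0,-0.1,0,0,0,0.03],[0,-0.2,0,0,0,0.06],[0.1,-0.2,0,0,0,0.06]]'; python3 -m creep '[[0,-0.1,0,0,0,0.03],[0.1,-0.2,0,0,0,0.06],[0.1,-0.2,0,0,0,0.06]]'; python3 -m creep '[[0,0,0,0,0,0.03],[0,-0.1,0,0,0,0.06],[0,-0.1,0,0,0,0.06]]'
```

```text
clock: 12.62
position: [0.4851, 0.2349, 0.1507]
tool_rot: [[-0.996, -0.088, 0.0], [-0.088, 0.996, 0.0], [-0.0, 0.0, -1.0]]
wrist_force: [-0.8, -1.3, 4.8]
width: 0.0422
clock: 13.0
position: [0.4851, 0.2348, 0.1506]
tool_rot: [[-0.989, -0.148, -0.0], [-0.148, 0.989, 0.0], [-0.0, 0.0, -1.0]]
wrist_force: [-0.3, -1.0, 5.0]
width: 0.0418
clock: 13.38
position: [0.4852, 0.2347, 0.1505]
tool_rot: [[-0.978, -0.206, 0.0], [-0.206, 0.978, 0.0], [-0.0, 0.0, -1.0]]
wrist_force: [-0.1, -0.8, 4.3]
width: 0.0418
```

```bash
python3 -m creep '[[0,0,0,0,0,0.03],[0,0,-0.5,0,0,0.05],[0,0,-0.5,0,0,0.05]]'; python3 -m creep '[[0,0,-0.5,0,0,0],[0,0,-0.5,0,0,0]]'
```

```text
clock: 13.75
position: [0.4855, 0.2348, 0.1498]
tool_rot: [[-0.967, -0.255, 0.0], [-0.255, 0.967, 0.0], [-0.0, 0.0, -1.0]]
wrist_force: [3.4, 0.2, -0.3]
width: 0.042
clock: 14.0
position: [0.4854, 0.2348, 0.1495]
tool_rot: [[-0.967, -0.254, 0.0], [-0.254, 0.967, 0.0], [-0.001, 0.0, -1.0]]
wrist_force: [4.3, 0.2, 0.1]
width: 0.0422
```

The vertical force has dropped to zero and z is falling, so the tabs are over the keyways. A small side load (+x) remains, so I'll ease toward it and go down.

```bash
python3 -m creep '[[0.4,0,-0.5,0,0,0],[0.4,0,-1,0,0,0],[0.4,0,-1,0,0,0]]'; python3 -m creep '[[0.2,0,-0.7,0,0,0],[0.2,0,-1.4,0,0,0],[0.2,0,-1.4,0,0,0]]'
```

```text
clock: 14.38
position: [0.4856, 0.2347, 0.1485]
tool_rot: [[-0.967, -0.254, 0.0], [-0.254, 0.967, 0.0], [-0.0, 0.0, -1.0]]
wrist_force: [2.1, 0.4, 0.4]
width: 0.0419
clock: 14.75
position: [0.4857, 0.2347, 0.147]
tool_rot: [[-0.967, -0.254, -0.0], [-0.254, 0.967, 0.0], [0.0, 0.0, -1.0]]
wrist_force: [2.4, -0.4, 0.5]
width: 0.042
```

```bash
python3 -m creep '[[0.2,0,-1,0,0,0],[0.3,0,-2,0,0,0],[0.3,0,-3,0,0,0],[0.3,0,-4,0,0,0],[0.3,0,-4,0,0,0]]'; python3 -m creep '[[0,0,-1,0,0,0],[0,0,-2,0,0,0],[0,0,-3,0,0,0],[0,0,-4,0,0,0],[0,0,-4,0,0,0]]'; python3 -c "
from h import *
s=state();print(s['torque'],s['wrist_force'])"
```

```text
clock: 15.38
position: [0.4859, 0.2346, 0.1429]
tool_rot: [[-0.967, -0.254, -0.0], [-0.254, 0.967, -0.0], [0.0, 0.0, -1.0]]
wrist_force: [1.1, 0.5, -0.2]
width: 0.0418
clock: 16.0
position: [0.486, 0.2346, 0.139]
tool_rot: [[-0.967, -0.254, -0.0], [-0.254, 0.967, -0.0], [0.0, -0.0, -1.0]]
wrist_force: [1.5, 1.0, 0.1]
width: 0.0423
[ 0.10408158 -0.14603973 -0.02711527] [1.45652653 1.04084888 0.14781773]
```

```bash
python3 -m creep '[[0,0,-0.5,0,0,0],[0,0,-1,0,0,0],[0,0,-1,0,0,0]]'; python3 -m creep '[[0,0,-0.5,0,0,0],[0,0,-0.5,0,0,0]]'; python3 -m creep '[[0,0,-0.5,0,0,0],[0,0,-0.5,0,0,0]]'; python3 -m creep '[[0,0,-0.4,0,0,0],[0,0,-0.4,0,0,0]]'
```

```text
clock: 16.38
position: [0.486, 0.2346, 0.138]
tool_rot: [[-0.967, -0.254, -0.0], [-0.254, 0.967, -0.0], [0.0, -0.0, -1.0]]
wrist_force: [-0.3, 0.7, -0.3]
width: 0.042
clock: 16.62
position: [0.486, 0.2346, 0.1375]
tool_rot: [[-0.967, -0.254, -0.0], [-0.254, 0.967, -0.0], [0.0, -0.0, -1.0]]
wrist_force: [-0.6, -0.3, -1.0]
width: 0.0419
clock: 16.88
position: [0.4861, 0.2346, 0.1372]
tool_rot: [[-0.967, -0.254, 0.0], [-0.254, 0.967, 0.0], [-0.0, -0.0, -1.0]]
wrist_force: [-0.5, -0.2, 1.1]
width: 0.0423
clock: 17.12
position: [0.4861, 0.2347, 0.1371]
tool_rot: [[-0.967, -0.254, 0.0], [-0.254, 0.967, 0.0], [-0.0, 0.0, -1.0]]
wrist_force: [-2.0, -0.3, 5.7]
width: 0.0422
```

The ring has dropped 14.0 mm since contact and now stops with about 6 N, so it is home. Releasing.

```bash
python3 -m creep '[[0,0,0.3,0,0,0],[0,0,0.3,0,0,0],[0,0,0.3,0,0,0],[0,0,0.3,0,0,0],[0,0,0.3,0,0,0]]' 60; python3 -m creep '[[0,0,3,0,0,0],[0,0,10,0,0,0],[0,0,30,0,0,0],[0,0,60,0,0,0],[40,0,70,0,0,0],[68,0,70,0,0,0],[68,0,70,0,0,0],[68,0,70,0,0,0]]'
python3 - <<'E'
from h import *
import pickle
c=capture('wrist');pickle.dump(c,open('c6.pkl','wb'))
u,v=map(int,proj(c,[.487,.2355,.075]));print(u,v);v=max(v,60)
g=cv2.resize(cv2.convertScaleAbs(c['frame'][v-60:v+60,u-60:u+60],alpha=1.5),(500,500),interpolation=cv2.INTER_CUBIC)
s=capture('scene');q=cv2.resize(cv2.convertScaleAbs(s['frame'][183:243,365:401],alpha=1.5),(300,500),interpolation=cv2.INTER_CUBIC)
cv2.imwrite('pics/l.png',cv2.hconcat([g,q]))
E
```

```text
clock: 17.75
position: [0.4861, 0.2346, 0.1369]
tool_rot: [[-0.967, -0.254, -0.0], [-0.254, 0.967, -0.0], [0.0, 0.0, -1.0]]
wrist_force: [0.1, 0.6, -0.6]
width: 0.0598
clock: 18.75
position: [0.5534, 0.2346, 0.2069]
tool_rot: [[-0.967, -0.254, -0.001], [-0.254, 0.967, -0.0], [0.001, 0.0, -1.0]]
wrist_force: [0.4, -0.0, 0.3]
width: 0.0601
308 118
```

View pics/l.png

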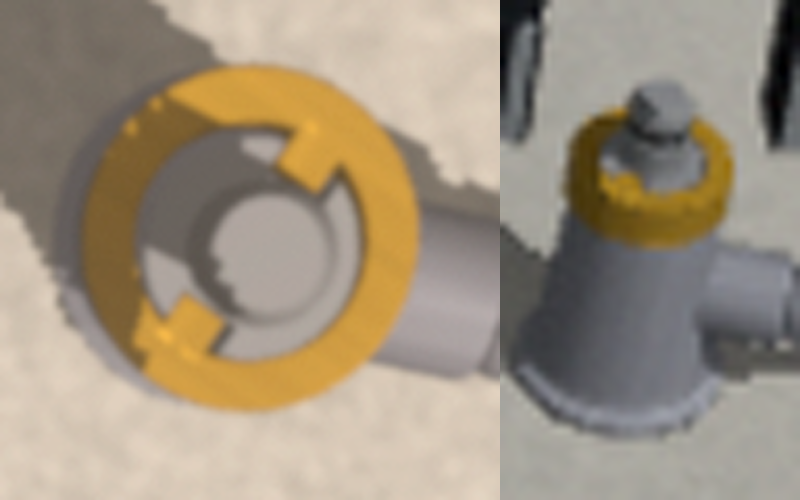

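The view shows the ring flat on the tap body: ring centre (250,240), tabs (315,155) and (185,325) sunk in the keyways, top level with the sleeve. In the scene view on the right it rests all round on the seat and the gripper is clear. Handing in.

```bash
python3 -c "
from h import *
close_job();s=state();print(s['clock'],s['wrist_force'])"
```

```text
the job is handed in; nothing more can be done
the job is handed in; nothing more can be done
```

The brass keyed ring is on the grey tap, its tabs in the sleeve's keyways and its underside on the tap body. It is released, and the job was handed in with the gripper clear at about 19 s on the clock.

**What I did:** I gripped the ring in the tray at 40 N and slipped it over the nose. With about 5 N of bearing force I turned it about 20° on the sleeve top until the tabs dropped in, then lowered it home.

**Last checks:**
- **Depth:** the ring sank 14.0 mm from first contact, which matches the sleeve height, and it met the seat at about 6 N.
- **Sleeve:** the bearing force stayed below 6 N in every reading, well under the 15 N at which the sleeve starts to turn.
- **Final pictures:** the ring sits flat with both tabs in the keyways. The gripper is about 7 cm away with no load on it.

**What disagreed:**
- **Tap position:** one slanted wrist view put the tap about 2.5 mm off in x. Two near-overhead views agreed with each other, so I used those and corrected the ring's place in the hand by about 2 mm. A light side load of up to about 4 N showed up as the tabs entered, and I eased it.
- **Grip width:** the fingers read 42 mm on the 44 mm ring. I did not find out why.
- **Other tray items:** I did not photograph the tray again at the end. The arm made no planned contact with anything else in it. The fingertips pressed the tray floor at about 7 N during the grasp.
- **After hand-in:** my last state reading was refused because the job was already closed.

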